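# Prove the charging cage's RCD, lift its worn bolt over the keeper, hold the gate

### The job

Get the battery charging cage ready for loading: first prove its RCD by pressing the yellow test button so that the blue lever drops, and lift the lever back up until it latches. Then take the red knob of the gate's worn drop bolt, lift the bolt over the bent-up lip of its keeper while pulling the gate towards the robot, without forcing the bolt against the keeper, and leave the other things on the bench where they are. Finish while holding: the knob still gripped, the bolt still lifted, and the gate held steady ajar by about a hand's breadth (8 cm at the bolt).

Things in the scene. Friction and masses are not known exactly. Their poses are not given: they have to be found in the camera images.
- cage: Green steel-mesh charging cage for tool batteries, 260 deep (x) x 320 wide (y) x 190 mm high, screwed down; origin: centre of its underside on the bench; its front, with the gate, looks along its own -x, towards the robot. Its place and yaw vary. Top of cage and gate are both 190 mm above the bench.
- gate (a joint): Swing of the mesh gate in rad: 0 shut, grows to 1.5 as its free left (+y) edge swings towards the robot (anticlockwise from above, about the vertical through point gate_hinge). Spring hinges push it shut: 0.5 Nm when shut, 0.7 Nm at 0.3 rad, i.e. 2 to 3 N at the bolt. 288 mm wide, 18 mm thick, 30 to 190 mm above the bench.
- gate_hinge (a point): A point on the gate's vertical hinge axis, 200 mm above the bench, at the gate's right edge: (-140.5, -150) mm in the cage's x, y.
- bolt: Drop bolt on the gate's free stile: upright 12 mm steel rod, round red knob on top, 0.2 to 0.35 kg. Slides up 38 mm to a stop and falls back by its own weight. Swings with the gate, its axis 279 mm along the gate from the hinge and 23 mm in front. Origin on its axis, at bench level when down: its z is the lift. Down, the rod is 10 mm deep in the keeper's hole and the gate cannot open.
- bolt_knob (a point): Middle of the round red knob: 28 mm across, 199 to 230 mm above the bench when the bolt is down, clear above the gate's top edge (190 mm); this point is 214 mm up and best gripped from above. Nothing else near it is higher than the gate. Gate shut: (-163.5, 129) mm in the cage's x, y.
- bolt_foot (a point): Lower end of the bolt's rod, on its axis: 4 mm above the bench when the bolt is down.
- keeper: Brass keeper plate on the cage's sill below the bolt, 44 mm wide, fixed to the cage; top face 14 mm above the bench, an 18 mm square hole under the bolt. Its front edge is bent up into a sloping lip. Origin: under the hole's centre at bench level; axes as the cage.
- keeper_lip (a point): Top of the keeper's bent-up lip, 25.5 mm above the bench, 27.5 mm in front of the hole's centre. The bolt must be raised at least 22 mm (foot above 26 mm) to pass over it; at 0.15 rad of gate swing it is past. A bolt dropped there catches in front of the lip.
- rcd: Grey sloping bench enclosure with the RCD that feeds the cage, 130 (x) x 110 (y) mm, 35 mm high in front, 77 at the back, screwed down left or right of the cage, yaw varies; origin: centre of underside. Its face slopes up 0.314 rad along its +x, away from the robot. A white module, top 9 mm above the slope, carries the lever (21 mm to +y of the middle) and the test button (21 mm to -y).
- rcd_test_top (a point): Centre of the top of the yellow round test button, 16 mm across, standing 13 mm out of the white module; it moves square to the sloping face.
- rcd_test (a joint): Travel of the test button in m: 0 out, 0.006 fully pressed, springs back. About 1.4 N to start, 4 to 5 N fully pressed; it trips the RCD at 3 to 4 mm. It also dips by itself as the lever is lifted past the latch.
- rcd_lever (a joint): Blue RCD lever, rad: 0.01 to 0.05 on (up, latched, leaning 0.29 from upright, away from the robot), 0.87 tripped (dropped, leaning 0.58 towards the robot). The test button lets it drop by its spring. To reset, push it up (to +x of the rcd) until it latches near 0; it can go to -0.12 and settles back when let go. Needs 2 to 5 N at the lever.
- rcd_lever_tip (a point): End of the blue lever on its centre line: the lever is 18 mm wide (y), 9 mm thick, with a rounded end 42 mm from the pivot. When it has dropped, push its low side with the fingertips well below this point (about 12 mm above the pivot) and go up along its arc: a push on its end, along it, jams.
- rcd_lever_pivot (a point): The lever's pivot in the sloping face: 56 mm above the bench, (0, 21) mm in the rcd's x, y; the axis is the rcd's y.
- battery: Bystander, loose: spare slide-on tool battery, 110 x 75 x 57 mm, waiting to be charged; origin: centre of its underside (tools: in the tool's length). To be left alone.
- tape: Bystander, loose: blue tape measure standing on its edge, 68 x 36 x 60 mm; origin: centre of its underside (tools: in the tool's length). To be left alone.
- pliers: Bystander, loose: pliers with red grips lying flat, 160 mm long; origin: centre of its underside (tools: in the tool's length). To be left alone.
- screwdriver: Bystander, loose: screwdriver with orange handle lying flat; origin: centre of its underside (tools: in the tool's length). To be left alone.
- brush: Bystander, loose: wooden-handled brush lying flat; origin: centre of its underside (tools: in the tool's length). To be left alone.
- screw_jar: Bystander, loose: clear screw jar, 64 mm across, 75 mm high; origin: centre of its underside (tools: in the tool's length). To be left alone.
- glue: Bystander, loose: white glue bottle, 56 mm across, 150 mm high; origin: centre of its underside (tools: in the tool's length). To be left alone.
- drill: Bystander, loose: green cordless drill standing on its battery, 205 mm high; origin: centre of its underside (tools: in the tool's length). To be left alone.

How it is judged (in metres and radians):
On the way, in this order (a step that is already met when the one before it is completed fails the run):
1. the test button is pressed and the RCD lever has dropped (value of joint rcd_test above 0.0025 m and value of joint rcd_lever above 0.7 rad), for 0.05 s.
2. the RCD lever is lifted back up and latched (value of joint rcd_lever below 0.1 rad and value of joint rcd_test below 0.0015 m), for 0.2 s.
3. the gate is pulled open past the keeper's lip with the bolt lifted (value of joint gate above 0.17 rad and height (world z) of bolt_foot above 0.012 m), for 0.1 s.
At the end, for the whole second after the job is handed in: The RCD lever is up and latched (below 0.1 rad); the gate stands still between 0.2 and 0.42 rad (about 55 to 115 mm at the bolt), held by the fingers on the bolt (over 1 N); the bolt is still lifted at least 10 mm and does not touch the keeper (value of joint rcd_lever below 0.1 rad and value of joint gate between 0.2 and 0.42 rad and velocity of joint gate between -0.06 and 0.06 rad/s and height (world z) of bolt_foot above 0.014 m and contact force between the fingers and bolt above 1 N and contact force between bolt and keeper below 0.3 N); the arm keeps its last pose, push and grip.
It fails at once if a bystander is moved more than 30 mm (distance of any of battery, tape, pliers, screwdriver, brush, screw_jar, glue, drill from where it was at the start of the episode above 0.03 m).
It fails at once if the bolt is forced against the keeper (over 40 N) (contact force between bolt and keeper above 40 N).
It also fails if it takes over 54 s, if anything falls off the work surface, if the arm or the gripper's body presses on something with over 40 N, if the wrist force passes 120 N, or if a joint passes its speed limit or range.

### The arm

A 6-joint arm with a two-finger parallel gripper is mounted at the origin on the work surface. World frame = base frame: x ahead of the robot, y to its left, z up, the work surface at z = 0. Lengths are in m, angles in degrees, forces in N, time in s.
With the tool pointing down it reaches from about 0.25 to 0.8 m from the base axis. Payload 8.5 kg.
Tool frame: the origin (TCP) lies midway between the tips of the shut fingers; the grasp point (between the pads) lies manip.grasp_offset behind it (manip.grasp_offset is the distance from the TCP to the grasp point, in m); z points along the fingers, y is the line along which they close (so a half turn about z gives the same grasp; the last joint's range is limited). The gripper opens to 85 mm and grips with 20 to 120 N. Pads are 22 mm wide; open, the fingers measure 114 mm over their backs; the gripper's body (76 mm by 85 mm) begins 54 mm behind the grasp point. The pads swing forward as they close: fully open they stand 13 mm farther back than shut.
Start: joints at [-71.562, 13.648, -0.773, 75.585, 0, 90], TCP at [0.166, -0.498, 0.231] pointing down, gripper open.
Joint ranges: [-152.45, 152.45], [-59.26, 108.67], [-65.41, 83.53], [-104.44, 129.93], [-82.83, 76.93], [-180, 180]. Speed limits (degrees/s): [127.2, 127.2, 159.86, 180, 180, 180].

### API

Orientations are given as a 3x3 rotation matrix whose columns are the frame's x, y, z axes.
In Python, from cell import manip, capture, job gives the robot as it stands.
- The arm moves only by the tool send_rows, never from a script. Its argument "plan" is a list of rows, each a list of 3 entries, a list of its own where there are three numbers: the shift along the tool's x, y, z each as a share of 0.08 m, from -1 to 1, then the turn about the tool's z as a share of 180 degrees, from -1 to 1, then the opening, from 0 (shut) to 1 (fully open). In form: [[[x, y, z], turn, gripper], ...]. A call has 1 to 12 rows; each row is the pose to reach, as a shift and turn from the pose commanded when the call began, along the tool's axes at that moment, turning the shorter way round; what a row does not reach only later rows make up. A row lasts 1/8 s, in which the tool goes at most 62.5 mm and 10.7 degrees, less where a joint would pass 70% of its speed; a pose out of reach is approached as far as the arm can. A call with a number of a shift or a turn outside -1 to 1 is refused whole. A call with a gripper value outside its range is refused whole. The fingers move at their own pace and stop on an object; the grip force is fixed at half the most. Time passes only in rows, so rows that repeat a pose let the fingers close. It gives the time, the measured TCP pose, the force, the opening and the grip force at its end, in the units of the state.
- manip.observe(): the state, without advancing time (a new reading comes with each control period).
- capture(name): name is "scene" or "top"; returns a dict with "image" (480x640x3 uint8, blue, green, red), "fx", "fy", "cx", "cy" (pixels), "rvec" (rotation vector, rad) and "tvec" (3), from world to camera coordinates, as OpenCV has them. Camera axes: x right, y down, z forward; pixel columns grow to the right and rows downward; lengths in m; the calibration is good to about 2 mm. A picture is of the moment at which its call begins. There is no depth.
- job.sign_off(): hands the job in; it is judged then, once.
The state is a dict: "time": time; "joints": joint angles; "qd": joint speeds; "tau": joint torques, N m; "tool_pos": TCP position; "orientation": TCP orientation; "force": force on the tool from outside, world axes, zero at the start; "torque": the same for the moment, N m; "gripper_width": opening from 0.0 (shut) to 1.0 (fully open); "gripper_force": force on a finger pad.
Only numpy, scipy, OpenCV 4.12 (cv2) and the standard library are available. Lean on these libraries where they do the work, as an engineer would, in place of code of your own. Each camera call takes 0.05 s, during which the arm holds its last target. There are 200 camera calls.

## Working session

There is one attempt and no reset: what is moved stays moved. The work goes in short steps, Python scripts to look and compute and a tool call to move; the robot and the scene stay as the last step left them, time stands still between calls to the robot, and variables do not carry over. Pictures are saved under pics/ and viewed, at most 10 in all, crops included, and the job is handed in when it is done.

Besides the shell and the picture viewer there is one more tool, called after ">>>" by a JSON object that holds its "method" and its "body". send_rows: Moves the arm, as the interface text tells. Shift numbers are shares of 0.08 m and turn numbers shares of 180 degrees, none past 1 either way. Its arguments: {"type":"object","properties":{"plan":{"type":"array"}},"required":["plan"]}

```bash
mkdir -p pics; ls; python3 - <<'E'
from cell import manip, capture, job
import cv2,pickle
d={}
for n in("scene","top"):
    c=capture(n);d[n]=c;cv2.imwrite(f"pics/{n}0.png",c["image"]);print(n,c["fx"],c["cx"],c["cy"],c["rvec"],c["tvec"])
pickle.dump(d,open("c0.pkl","wb"))
print(manip.observe(),manip.grasp_offset)
E
```

```text
pics
scene 579.8119622092049 317.1544059122915 245.9093588361652 [ 0.97345341 -2.82960546  0.46242534] [0.4045918  0.38800554 1.6148258 ]
top 526.5514320846696 312.3711942738648 237.05227111285257 [ 2.1671271  -2.14998104  0.16408089] [-0.02833579  0.54900049  1.31684897]
{'time': 0.1, 'joints': array([-7.15629235e+01,  1.36791980e+01, -8.11975148e-01,  7.55829876e+01,
       -5.45677269e-04,  9.00014518e+01]), 'qd': array([ 0.01123432, -0.05781211,  0.12871577,  0.05258081, -0.0013228 ,
       -0.01308116]), 'tau': array([ 4.95556942e-04, -5.39721608e+01,  3.46997094e+01,  1.34990690e-02,
        7.90348258e-05,  7.32186578e-06]), 'tool_pos': array([ 0.16592093, -0.49771042,  0.23072746]), 'orientation': array([[ 9.48679564e-01,  3.16238692e-01, -4.18389758e-04],
       [ 3.16238969e-01, -9.48678773e-01,  1.22490017e-03],
       [-9.55665314e-06, -1.29434891e-03, -9.99999162e-01]]), 'force': array([-0.95185883, -0.37129172, -0.83937598]), 'torque': array([-0.05430196,  0.00822245,  0.03023934]), 'gripper_force': 0.0, 'gripper_width': 0.9999717106980905} 0.0187
```

View pics/scene0.png

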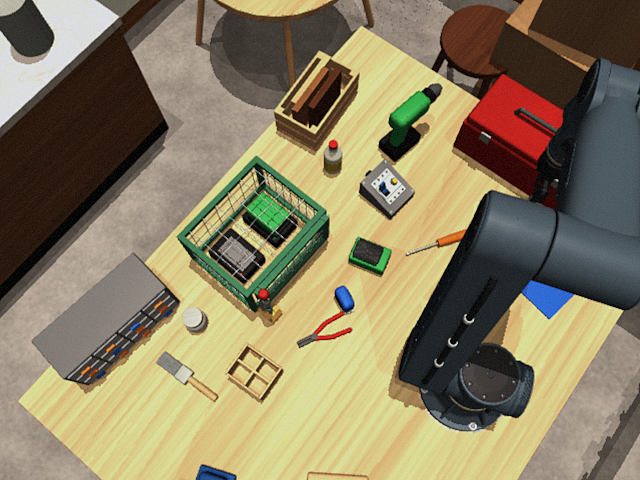

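View pics/top0.png

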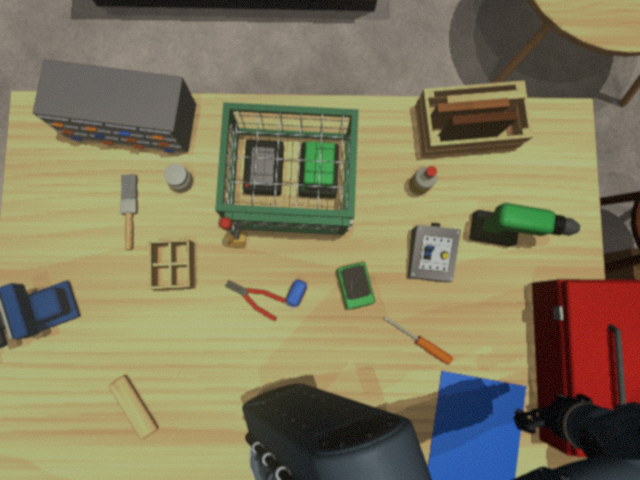

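The scene picture shows the cage (about 255,230) with the red knob at (264,294), and the RCD at (386,188). In the top view the knob is at (226,223) and the RCD at (435,253), with the drill close to its right. I'll enlarge these next.

```bash
python3 - <<'E'
import pickle,cv2,numpy as np
d=pickle.load(open("c0.pkl","rb"))
def crop(n,x,y,w,h,s):
    im=cv2.resize(d[n]["image"][y:y+h,x:x+w],None,fx=s,fy=s,interpolation=cv2.INTER_CUBIC)
    for i in range(0,w,10):
        cv2.line(im,(i*s,0),(i*s,6 if (x+i)%50 else 14),(0,0,255),1)
        if (x+i)%20==0: cv2.putText(im,str(x+i),(i*s,22),0,.33,(0,0,255),1)
    for i in range(0,h,10):
        cv2.line(im,(0,i*s),(6,i*s),(0,0,255),1)
        if (y+i)%20==0: cv2.putText(im,str(y+i),(8,i*s+4),0,.33,(0,0,255),1)
    return im
a=np.zeros((600,800,3),np.uint8)
for im,(r,c) in ((crop("scene",350,150,80,75,5),(0,0)),(crop("top",400,215,66,75,6)[:300*2],(0,400)),):
    im=im[:375 if c==0 else 450,:400]; a[r:r+im.shape[0],c:c+im.shape[1]]=im
cv2.imwrite("pics/rcd.png",a)
a=np.zeros((600,800,3),np.uint8)
for im,(r,c) in ((crop("scene",170,150,200,190,2),(0,0)),(crop("top",210,95,160,160,2),(0,400)),(crop("scene",240,280,50,45,4),(400,0)),(crop("top",205,205,50,50,4),(400,400))):
    im=im[:600-r,:400]; a[r:r+im.shape[0],c:c+im.shape[1]]=im
cv2.imwrite("pics/cage.png",a)
# colour blobs
for n,boxes in (("scene",{"rcd":(355,155,415,220),"knob":(250,280,285,325)}),("top",{"rcd":(405,220,465,285),"knob":(212,210,250,250)})):
    hsv=cv2.cvtColor(d[n]["image"],cv2.COLOR_BGR2HSV)
    for k,(x0,y0,x1,y1) in boxes.items():
        s=hsv[y0:y1,x0:x1]
        for nm,lo,hi in(("yellow",(18,120,90),(38,255,255)),("blue",(95,110,40),(130,255,255)),("red",(170,130,60),(180,255,255)),("red0",(0,150,60),(8,255,255))):
            m=cv2.inRange(s,lo,hi);nn,l,st,ce=cv2.connectedComponentsWithStats(m)
            for i in range(1,nn):
                if st[i,4]>6: print(n,k,nm,st[i],ce[i]+[x0,y0])
E
```

```text
scene rcd yellow [30  0 10  9 23] [388.65217391 158.86956522]
scene rcd yellow [37 24  5  5 21] [394.14285714 180.66666667]
scene rcd yellow [36 59  6  6  8] [393.125 216.75 ]
scene rcd blue [25 27  8 13 51] [383.25490196 188.37254902]
scene knob yellow [30 11  5  6 14] [281.5        293.78571429]
scene knob yellow [23 17  6  6 14] [275.64285714 299.78571429]
scene knob yellow [  0  23  33  22 203] [268.64039409 314.48275862]
scene knob red0 [ 8  9 11 11 87] [262.96551724 293.86206897]
top rcd yellow [37 33  6  5 26] [444.5 255. ]
top rcd blue [23 27  5  2  9] [430.22222222 247.44444444]
top rcd blue [21 32  4  4 14] [427.42857143 253.28571429]
top knob yellow [ 15  21  20  17 226] [237.06637168 240.26106195]
top knob red0 [  8   7  12  12 104] [225.22115385 222.89423077]
```

View pics/rcd.png

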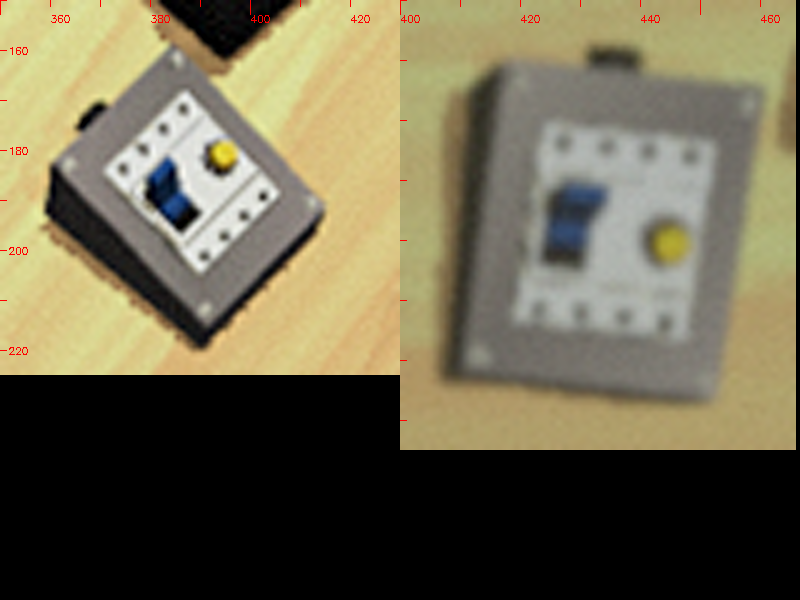

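View pics/cage.png

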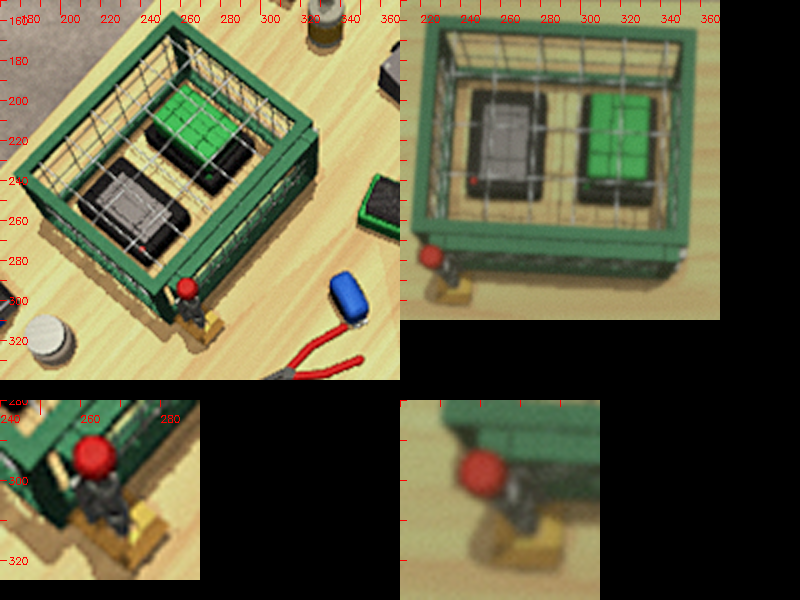

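The RCD crops show the enclosure corners clearly, with the lever up at (383,188) in the scene view and the button at (394,181) scene and (444.5,255) top. In the cage crops the knob is at (263,294) scene and (225,223) top, and the gate is shut. I'll fit both poses.

```bash
cat > h.py <<'E'
import numpy as np,cv2,pickle
from scipy.optimize import least_squares
d=pickle.load(open("c0.pkl","rb"))
def proj(n,P):
    c=d[n];K=np.array([[c["fx"],0,c["cx"]],[0,c["fy"],c["cy"]],[0,0,1.]])
    return cv2.projectPoints(np.atleast_2d(np.float64(P)),np.float64(c["rvec"]),np.float64(c["tvec"]),K,None)[0][:,0]
def ray(n,uv,z):
    c=d[n];R=cv2.Rodrigues(np.float64(c["rvec"]))[0];C=-R.T@c["tvec"]
    v=R.T@np.array([(uv[0]-c["cx"])/c["fx"],(uv[1]-c["cy"])/c["fy"],1]);return C+v*(z-C[2])/v[2]
def world(p,L):
    L=np.atleast_2d(L);c,s=np.cos(p[2]),np.sin(p[2])
    return np.c_[p[0]+c*L[:,0]-s*L[:,1],p[1]+s*L[:,0]+c*L[:,1],L[:,2]]
def fit(obs,p0):
    def f(p): return np.concatenate([(w*(proj(n,world(p,L))[0]-uv)) for n,L,uv,w in obs])
    r=least_squares(f,p0,loss="soft_l1");return r.x,f(r.x).reshape(-1,2)
E
python3 - <<'E'
from h import *
np.set_printoptions(precision=4,suppress=True)
B,F=.077,.035
bt=np.array([0,-.021,.056])+.022*np.array([-np.sin(.314),0,np.cos(.314)])
o=[("scene",(.065,-.055,B),(384.8,158.8),1),("scene",(.065,.055,B),(361,182),1),("scene",(-.065,.055,F),(390.6,216.5),1),("scene",(-.065,-.055,F),(414.6,192),1),
("top",(.065,.055,B),(417.5,225.3),1),("top",(.065,-.055,B),(460.8,229.2),1),("top",(-.065,-.055,F),(452,281.7),1),("top",(-.065,.055,F),(410.8,277),1),
("scene",bt,(394.1,180.7),1),("top",bt,(444.5,255),1)]
p,r=fit(o,(.6,-.2,0));print("rcd",p,np.degrees(p[2]));print(r)
print("button",world(p,bt),"pivot",world(p,(0,.021,.056)))
for n,uv in(("scene",(394.1,180.7)),("top",(444.5,255))):print(ray(n,uv,bt[2]))
T=.19
k=(-.1635,.129,.2145)
o=[("scene",k,(263,293.9),3),("top",k,(225.2,222.9),3),("scene",(.13,-.16,T),(256,156),1),("scene",(.13,.16,T),(181,239),1),
("top",(.13,.16,T),(222.5,107.5),1),("top",(.13,-.16,T),(357.5,110),1),("top",(-.13,-.16,T),(353.5,212.5),1),("top",(-.13,.16,T),(216,211),1)]
q,r=fit(o,(.7,.1,0));print("cage",q,np.degrees(q[2]));print(r)
print("knob",world(q,k),"hinge",world(q,(-.1405,-.15,.2)))
for n,uv in(("scene",(263,293.9)),("top",(225.2,222.9))):print(ray(n,uv,.2145))
print("drill base",ray("top",(471,228),.03),"body left",ray("top",(497,218),.19),"glue",ray("top",(431,173),.15))
np.savez("pose.npz",p=p,q=q)
E
```

```text
rcd [ 0.5076 -0.3359 -0.1026] -5.880814049135889
[[-0.7613  0.1921]
 [-1.5595  0.942 ]
 [-0.1146 -0.3436]
 [-0.0939 -0.1238]
 [ 0.1996 -0.7481]
 [ 0.384   0.1882]
 [ 0.7223  0.0689]
 [-0.7916  0.0252]
 [ 0.2793  0.6264]
 [ 1.1009  1.1655]]
button [[ 0.4987 -0.3561  0.0769]] pivot [[ 0.5098 -0.315   0.056 ]]
[ 0.5006 -0.3573  0.0769]
[ 0.5016 -0.3534  0.0769]
cage [ 0.712   0.0371 -0.0378] -2.166467096046586
[[-0.854   3.8401]
 [ 2.1943  2.2657]
 [-1.3527 -0.2653]
 [-6.2092 -1.4956]
 [ 0.1184 -5.6741]
 [ 0.6839 -1.5199]
 [ 0.9689  4.3527]
 [-1.0791 -0.6972]]
knob [[0.5535 0.1722 0.2145]] hinge [[ 0.5659 -0.1075  0.2   ]]
[0.5551 0.1691 0.2145]
[0.5552 0.1739 0.2145]
drill base [ 0.5778 -0.4373  0.03  ] body left [ 0.5766 -0.4469  0.19  ] glue [ 0.6919 -0.3065  0.15  ]
```

```bash
python3 - <<'E'
from h import *
np.set_printoptions(precision=4,suppress=True)
T=.19;k=(-.1635,.129,.2145)
C=[("scene",1,-.16,(256,156)),("scene",1,.16,(181,239)),("top",1,.16,(222.5,107.5)),("top",1,-.16,(357.5,110)),("top",0,-.16,(353.5,212.5)),("top",0,.16,(216,211))]
def f(v):
    x,y,a,b,fr,s=v;p=(x,y,a);r=[]
    for n,i,yy,uv in C: r.append(proj(n,world(p,(b if i else fr,yy*s,T)))[0]-uv)
    for n,uv in(("scene",(263,293.9)),("top",(225.2,222.9))): r.append(2*(proj(n,world(p,k))[0]-uv))
    return np.concatenate(r)
r=least_squares(f,(.71,.04,0,.13,-.13,1),loss="soft_l1");print(r.x,np.degrees(r.x[2]));print(f(r.x).reshape(-1,2))
# triangulate knob & button
for a,b in(((263,293.9),(225.2,222.9)),((394.1,180.7),(444.5,255))):
    g=lambda X:np.r_[proj("scene",X)[0]-a,proj("top",X)[0]-b]
    s=least_squares(g,(.55,0,.2));print(s.x,s.fun)
q=(*r.x[:2],r.x[2])
a=np.zeros((600,800,3),np.uint8)
pts=[(-.1495,y,T) for y in(-.15,.138)]+[(-.1315,y,T) for y in(-.15,.138)]+[(.13*i,.16*j,T) for i in(1,-1) for j in(1,-1)]+[k]
for n,(x,y,w,h),c in(("scene",(170,150,166,170),0),("top",(210,95,160,160),400)):
    s=2.4;im=cv2.resize(d[n]["image"][y:y+h,x:x+w],None,fx=s,fy=s,interpolation=cv2.INTER_CUBIC)
    for col,pp in(((0,0,255),q),((255,0,0),np.load("pose.npz")["q"])):
        for u in (proj(n,world(pp,pts))-[x,y]+.5)*s-.5: cv2.circle(im,tuple(int(v) for v in u.round()),2,col,-1)
    im=im[:600,:400];a[:im.shape[0],c:c+im.shape[1]]=im
cv2.imwrite("pics/fit.png",a)
E
```

```text
[ 0.7153  0.0368 -0.0252  0.1177 -0.1294  0.9883] -1.4429397709086604
[[-0.2927  1.9564]
 [-3.1638  0.8399]
 [ 0.0275 -1.2073]
 [-0.7894  1.244 ]
 [ 0.9981  1.789 ]
 [ 0.5768 -1.4725]
 [-0.4169  0.4375]
 [ 3.534   0.0901]]
[0.5521 0.1714 0.23  ] [-0.2575 -0.1222  0.0594  0.241 ]
[ 0.499  -0.3495  0.0928] [-0.4747 -0.1181  0.1574  0.3744]
```

View pics/fit.png

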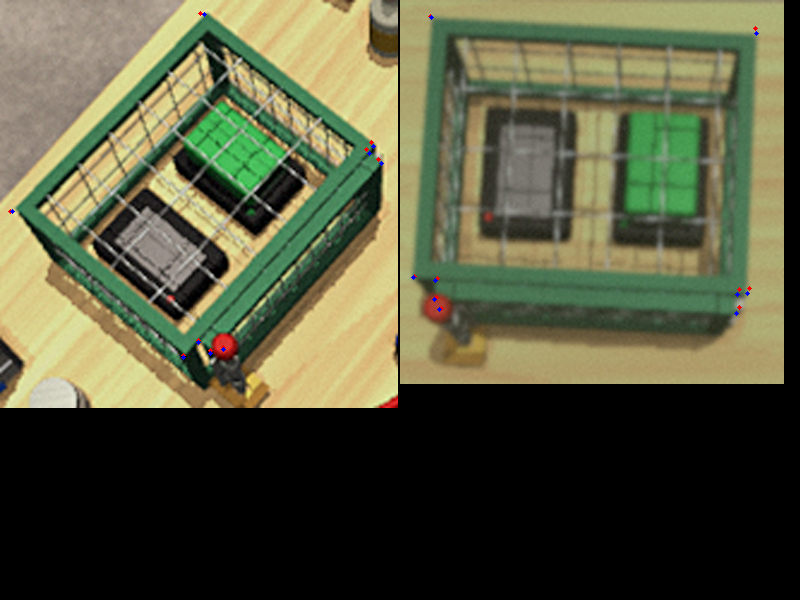

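The overlay shows the knob fits well in both views, with the cage drawn slightly smaller than the model. I'll get the yaw from single edges at z=0.19.

```bash
python3 - <<'E'
from h import *
E=[("scene","back",(20,210),(205,13),1),("top","back",(432,18),(757,37),1),("top","gatefront",(437,303),(740,313),1),("top","frontframe",(415,279),(749,290),1),("top","left",(432,18),(415,279),0),("top","right",(757,37),(749,290),0),("scene","right",(205,13),(377,148),0)]
for n,nm,a,b,t in E:
    off=np.array((170,150) if n=="scene" else (210,95));f=lambda u:np.array((u[0]-(0 if n=="scene" else 400),u[1]))/2.4+off
    A,B=ray(n,f(a),.19),ray(n,f(b),.19);v=(A-B)[:2];L=np.hypot(*v)
    print(n,nm,A[:2].round(4),B[:2].round(4),L.round(4),np.degrees(np.arctan2(-v[0],v[1]) if t else np.arctan2(v[1]*np.sign(v[0]),abs(v[0]))).round(2))
E
```

```text
scene back [0.8404 0.1862] [ 0.8348 -0.1298] 0.316 -1.02
top back [0.8463 0.1903] [ 0.8311 -0.129 ] 0.3197 -2.73
top gatefront [0.563  0.1772] [ 0.5561 -0.1114] 0.2887 -1.37
top frontframe [0.586  0.1988] [ 0.5784 -0.1201] 0.3189 -1.35
top left [0.8463 0.1903] [0.586  0.1988] 0.2605 -1.86
top right [ 0.8311 -0.129 ] [ 0.5784 -0.1201] 0.2528 -2.03
scene right [ 0.8348 -0.1298] [ 0.5703 -0.1186] 0.2647 -2.42
```

>>> {"method": "send_rows", "body": {"plan": [[[1,-0.1,0],0.135,0],[[1,-0.1,0],0.135,0],[[1,-0.1,0],0.135,0],[[1,-0.1,0],0.135,0]]}}

```text
time: 0.6
tool_pos: [0.2396, -0.4648, 0.231]
orientation: [[0.995, -0.101, -0.0], [-0.101, -0.995, 0.001], [-0.0, -0.001, -1.0]]
force: [-0.8, -0.3, -0.0]
gripper_width: 0.144
gripper_force: 0.0
```

>>> {"method": "send_rows", "body": {"plan": [[[1,-0.6,0],0,0],[[1,-0.6,0],0,0]]}}

```text
time: 0.85
tool_pos: [0.325, -0.4249, 0.2311]
orientation: [[0.995, -0.101, 0.0], [-0.101, -0.995, 0.001], [0.0, -0.001, -1.0]]
force: [-0.1, -0.6, 0.2]
gripper_width: -0.001
gripper_force: 0.0
```

>>> {"method": "send_rows", "body": {"plan": [[[1,-0.6,0.4],0,0],[[1,-0.6,0.4],0,0]]}}

```text
time: 1.1
tool_pos: [0.4097, -0.385, 0.1983]
orientation: [[0.995, -0.1, -0.0], [-0.1, -0.995, 0.001], [-0.0, -0.001, -1.0]]
force: [-0.8, -0.4, -0.4]
gripper_width: 0.003
gripper_force: 0.0
```

>>> {"method": "send_rows", "body": {"plan": [[[1,-0.49,0.9],0,0],[[1,-0.49,0.9],0,0],[[1,-0.49,0.9],0,0]]}}

```text
time: 1.48
tool_pos: [0.4925, -0.3533, 0.1239]
orientation: [[0.995, -0.098, -0.004], [-0.098, -0.995, 0.003], [-0.004, -0.003, -1.0]]
force: [0.2, -0.3, 0.3]
gripper_width: 0.003
gripper_force: 0.0
```

>>> {"method": "send_rows", "body": {"plan": [[[0.096,0.02,0.3],0,0],[[0.096,0.02,0.5],0,0],[[0.096,0.02,0.55],0,0],[[0.096,0.02,0.55],0,0]]}}

```text
time: 1.98
tool_pos: [0.4989, -0.3578, 0.0837]
orientation: [[0.995, -0.103, 0.0], [-0.103, -0.995, -0.0], [0.0, 0.0, -1.0]]
force: [-0.9, -0.7, -0.4]
gripper_width: 0.0
gripper_force: 0.0
```

>>> {"method": "send_rows", "body": {"plan": [[[0,0,0.02],0,0],[[0,0,0.04],0,0],[[0,0,0.04],0,0]]}}

```text
time: 2.35
tool_pos: [0.4995, -0.3575, 0.0802]
orientation: [[0.995, -0.102, 0.0], [-0.102, -0.995, -0.0], [0.0, 0.0, -1.0]]
force: [0.1, -0.2, 0.3]
gripper_width: -0.003
gripper_force: 0.0
```

>>> {"method": "send_rows", "body": {"plan": [[[0,0,0.015],0,0],[[0,0,0.03],0,0],[[0,0,0.03],0,0]]}}

```text
time: 2.72
tool_pos: [0.4998, -0.3576, 0.0778]
orientation: [[0.995, -0.102, 0.001], [-0.102, -0.995, -0.0], [0.001, 0.0, -1.0]]
force: [2.0, 0.7, 1.4]
gripper_width: -0.002
gripper_force: 1.0
```

>>> {"method": "send_rows", "body": {"plan": [[[0,0,0.01],0,0],[[0,0,0.02],0,0],[[0,0,0.02],0,0]]}}

```text
time: 3.1
tool_pos: [0.4995, -0.3576, 0.0761]
orientation: [[0.995, -0.102, 0.0], [-0.102, -0.995, -0.0], [0.0, 0.0, -1.0]]
force: [1.6, 0.4, 2.7]
gripper_width: 0.0
gripper_force: 1.3
```

>>> {"method": "send_rows", "body": {"plan": [[[0,0,0.01],0,0],[[0,0,0.02],0,0],[[0,0,0.02],0,0],[[0,0,0.02],0,0]]}}

```text
time: 3.6
tool_pos: [0.4992, -0.3575, 0.0745]
orientation: [[0.995, -0.102, -0.0], [-0.102, -0.995, 0.0], [-0.0, -0.0, -1.0]]
force: [0.5, -0.3, 4.0]
gripper_width: 0.005
gripper_force: 1.7
```

```bash
python3 - <<'E'
from cell import capture
import cv2,numpy as np
a=np.zeros((450,800,3),np.uint8)
for n,(x,y),c in(("scene",(350,150),0),("top",(400,210),400)):
    im=capture(n)["image"];im=cv2.resize(im[y:y+75,x:x+66],None,fx=6,fy=6,interpolation=cv2.INTER_CUBIC);a[:,c:c+396]=im
cv2.imwrite("pics/press.png",a)
E
```

```text
(no output)
```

View pics/press.png

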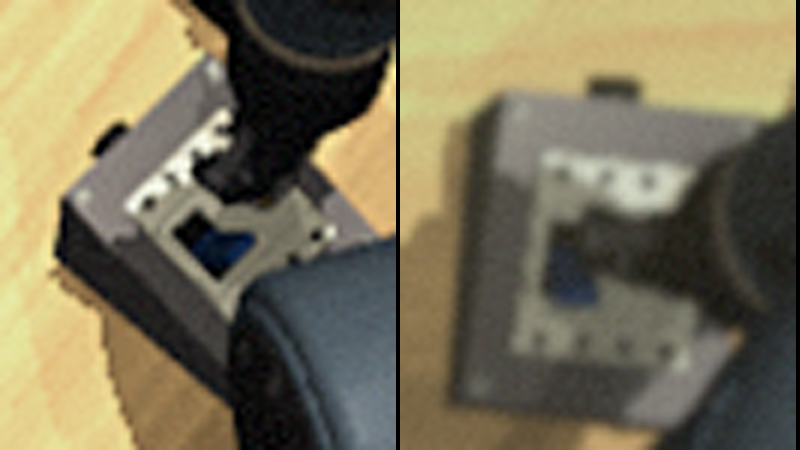

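The lever has dropped and now points towards the robot, while the fingertips press the button with about 4 N. Next I go around to the lever's low side.

>>> {"method": "send_rows", "body": {"plan": [[[0,0,-0.57],0,0],[[0,0,-0.57],0,0],[[-0.47,-0.55,-0.57],0,0],[[-0.47,-0.55,-0.57],0,0],[[-0.47,-0.55,-0.3],0,0],[[-0.47,-0.55,0.0],0,0],[[-0.47,-0.55,0.0],0,0]]}}

```text
time: 4.58
tool_pos: [0.4654, -0.3093, 0.0726]
orientation: [[0.995, -0.102, -0.003], [-0.102, -0.995, 0.002], [-0.004, -0.002, -1.0]]
force: [-0.6, -1.1, -0.3]
gripper_width: 0.002
gripper_force: 0.0
```

>>> {"method": "send_rows", "body": {"plan": [[[0.06,0,0],0,0],[[0.12,0,0],0,0],[[0.18,0,-0.01],0,0],[[0.24,0,-0.02],0,0],[[0.3,0,-0.03],0,0],[[0.3,0,-0.03],0,0]]}}

```text
time: 5.32
tool_pos: [0.4907, -0.3124, 0.0769]
orientation: [[0.995, -0.102, -0.0], [-0.102, -0.995, 0.0], [-0.0, -0.0, -1.0]]
force: [-1.6, -0.2, 2.2]
gripper_width: -0.0
gripper_force: 0.9
```

>>> {"method": "send_rows", "body": {"plan": [[[0.04,0,0],0,0],[[0.08,0,0.01],0,0],[[0.1,0,0.02],0,0],[[0.1,0,0.02],0,0]]}}

```text
time: 5.82
tool_pos: [0.4989, -0.3132, 0.0752]
orientation: [[0.995, -0.102, 0.001], [-0.102, -0.995, 0.0], [0.001, -0.0, -1.0]]
force: [0.4, -0.0, 1.0]
gripper_width: -0.001
gripper_force: 0.0
```

>>> {"method": "send_rows", "body": {"plan": [[[0.01,0,0],0,0],[[0.02,0,0],0,0],[[0.02,0,0],0,0]]}}

```text
time: 6.2
tool_pos: [0.5, -0.3133, 0.0753]
orientation: [[0.995, -0.102, -0.0], [-0.102, -0.995, 0.0], [-0.0, -0.0, -1.0]]
force: [-0.9, -1.4, 0.1]
gripper_width: -0.001
gripper_force: 0.2
```

>>> {"method": "send_rows", "body": {"plan": [[[0.01,0,0],0,0],[[0.02,0,0],0,0],[[0.02,0,0],0,0]]}}

```text
time: 6.58
tool_pos: [0.5013, -0.3134, 0.0752]
orientation: [[0.995, -0.102, -0.001], [-0.102, -0.995, 0.0], [-0.001, -0.0, -1.0]]
force: [-2.6, -0.3, 0.5]
gripper_width: -0.002
gripper_force: 1.1
```

>>> {"method": "send_rows", "body": {"plan": [[[0.01,0,0],0,0],[[0.02,0,0],0,0],[[0.02,0,0],0,0]]}}

```text
time: 6.95
tool_pos: [0.5031, -0.3136, 0.0751]
orientation: [[0.995, -0.102, -0.0], [-0.102, -0.995, 0.0], [-0.0, -0.0, -1.0]]
force: [-3.3, -0.2, -0.5]
gripper_width: -0.002
gripper_force: 1.0
```

>>> {"method": "send_rows", "body": {"plan": [[[0.01,0,0],0,0],[[0.02,0,0],0,0],[[0.02,0,0],0,0]]}}

```text
time: 7.32
tool_pos: [0.5038, -0.3136, 0.0751]
orientation: [[0.995, -0.102, -0.002], [-0.102, -0.995, 0.0], [-0.002, -0.0, -1.0]]
force: [-6.4, -0.2, 0.5]
gripper_width: 0.002
gripper_force: 3.1
```

>>> {"method": "send_rows", "body": {"plan": [[[-0.2,0,0],0,0],[[-0.45,0,0],0,0],[[-0.45,0,-0.8],0,0],[[-0.45,-0.5,-1],0,0.3],[[-0.45,-1,-1],0,0.5],[[-0.45,-1,-1],0,0.5]]}}

```text
time: 8.07
tool_pos: [0.4772, -0.2286, 0.1561]
orientation: [[0.995, -0.1, 0.002], [-0.1, -0.995, 0.0], [0.002, -0.0, -1.0]]
force: [-0.6, -1.1, -0.2]
gripper_width: 0.502
gripper_force: 0.0
```

>>> {"method": "send_rows", "body": {"plan": [[[0,-1,-1],0,0.7],[[0,-1,-1],0,0.7],[[0,-1,-1],0,0.7]]}}

```text
time: 8.45
tool_pos: [0.4867, -0.1502, 0.2381]
orientation: [[0.995, -0.1, 0.006], [-0.1, -0.995, -0.001], [0.006, 0.001, -1.0]]
force: [0.3, 0.2, -0.3]
gripper_width: 0.7
gripper_force: 0.0
```

```bash
python3 - <<'E'
from cell import capture
import cv2,numpy as np
a=np.zeros((450,800,3),np.uint8)
for n,(x,y),c in(("scene",(350,150),0),("top",(400,210),400)):
    im=capture(n)["image"];im=cv2.resize(im[y:y+75,x:x+66],None,fx=6,fy=6,interpolation=cv2.INTER_CUBIC);a[:,c:c+396]=im
cv2.imwrite("pics/latched.png",a)
E
```

```text
(no output)
```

View pics/latched.png

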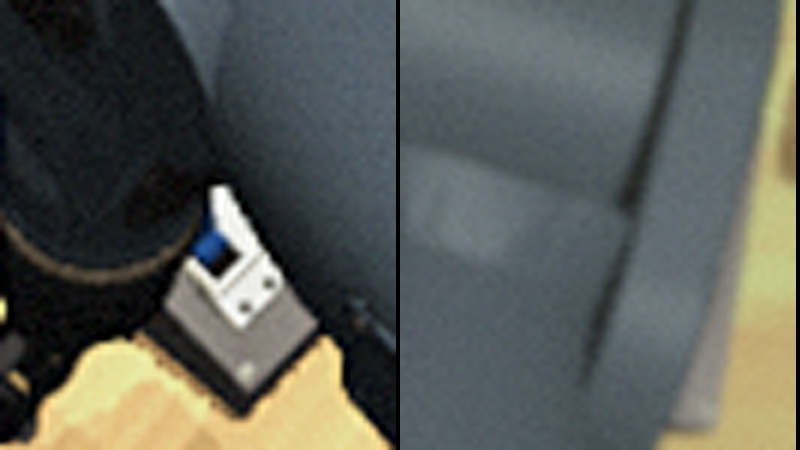

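The lever stands up again, away from the robot, with its dark slot bare in front at scene (385,193); the arm hides the rest. On to the knob.

>>> {"method": "send_rows", "body": {"plan": [[[0,-1,-0.35],-0.022,1],[[0,-1,-0.35],-0.022,1],[[0,-1,-0.35],-0.022,1]]}}

```text
time: 8.93
tool_pos: [0.4934, -0.0714, 0.2625]
orientation: [[0.999, -0.032, -0.001], [-0.032, -0.999, 0.0], [-0.001, -0.0, -1.0]]
force: [0.3, -0.2, -0.1]
gripper_width: 1.004
gripper_force: 0.0
```

>>> {"method": "send_rows", "body": {"plan": [[[0,-1,0],0,1],[[0,-1,0],0,1]]}}

```text
time: 9.18
tool_pos: [0.4955, -0.0039, 0.262]
orientation: [[1.0, -0.012, -0.002], [-0.012, -1.0, 0.011], [-0.002, -0.011, -1.0]]
force: [-0.2, -0.4, -0.2]
gripper_width: 0.999
gripper_force: 0.0
```

>>> {"method": "send_rows", "body": {"plan": [[[0.2,-1,0],0,1],[[0.2,-1,0],0,1],[[0.2,-1,0],0,1],[[0.2,-1,0],0,1]]}}

```text
time: 9.68
tool_pos: [0.5144, 0.034, 0.2639]
orientation: [[0.999, 0.042, -0.004], [0.042, -0.998, 0.043], [-0.002, -0.043, -0.999]]
force: [-0.1, -0.0, -0.6]
gripper_width: 1.005
gripper_force: 0.0
```

```bash
python3 - <<'E'
from cell import manip
s=manip.observe();print(s["joints"].round(1),s["qd"].round(1),s["tau"].round(1),s["tool_pos"],s["force"])
E
```

```text
[  2.3  12.3   2.1  80.    2.4 179.9] [ 0.3 -0.3  0.1  0.1  0.1 -0.1] [  0.2 -51.9  35.1  -0.    0.2  -0. ] [0.5143819  0.03400398 0.26386001] [-0.08064033 -0.01740371 -0.60053094]
```

Joint 6 sits at its 180° limit, so the grasp needs the half-turned orientation. I'll turn anticlockwise.

>>> {"method": "send_rows", "body": {"plan": [[[0,0,0],-0.5,1],[[0,0,0],-0.5,1],[[0,0,0],-0.5,1],[[0,0,0],-0.5,1],[[0,0,0],-0.5,1],[[0,0,0],-0.5,1],[[0,0,0],-0.5,1],[[0,0,0],-0.5,1],[[0,0,0],-0.5,1],[[0,0,0],-0.5,1]]}}

```text
time: 10.92
tool_pos: [0.5145, 0.0344, 0.2643]
orientation: [[-0.042, 0.999, -0.003], [0.998, 0.042, 0.043], [0.043, -0.001, -0.999]]
force: [0.7, 0.2, 0.3]
gripper_width: 1.0
gripper_force: 0.0
```

>>> {"method": "send_rows", "body": {"plan": [[[0,0,0],-0.5,1],[[0,0,0],-0.5,1],[[0,0,0],-0.5,1],[[0,0,0],-0.5,1],[[0,0,0],-0.5,1],[[0,0,0],-0.5,1],[[0,0,0],-0.5,1],[[0,0,0],-0.5,1],[[0,0,0],-0.5,1],[[0,0,0],-0.5,1]]}}

```text
time: 12.18
tool_pos: [0.5146, 0.0347, 0.2642]
orientation: [[-0.999, -0.041, -0.003], [-0.041, 0.998, 0.043], [0.001, 0.043, -0.999]]
force: [0.4, 0.2, 0.5]
gripper_width: 1.005
gripper_force: 0.0
```

>>> {"method": "send_rows", "body": {"plan": [[[-0.28,0.84,0.06],0.023,1],[[-0.28,0.84,0.06],0.023,1],[[-0.28,0.84,0.06],0.023,1]]}}

```text
time: 12.55
tool_pos: [0.534, 0.1036, 0.262]
orientation: [[-1.0, 0.029, -0.004], [0.029, 0.999, 0.043], [0.005, 0.043, -0.999]]
force: [0.7, -0.8, -0.1]
gripper_width: 0.998
gripper_force: 0.0
```

>>> {"method": "send_rows", "body": {"plan": [[[-0.26,0.85,0.06],0,1],[[-0.26,0.85,0.06],0,1],[[-0.26,0.85,0.06],0,1],[[-0.26,0.85,0.06],0,1]]}}

```text
time: 13.05
tool_pos: [0.5566, 0.1695, 0.2606]
orientation: [[-1.0, 0.03, -0.003], [0.03, 0.999, 0.043], [0.004, 0.043, -0.999]]
force: [-0.5, -0.3, -0.2]
gripper_width: 1.001
gripper_force: 0.0
```

```bash
python3 - <<'E'
from cell import capture,manip
import cv2,numpy as np,pickle
a=np.zeros((600,800,3),np.uint8);c={}
for n,bx in(("scene",((240,250,66,50,0,0,6),(350,150,66,50,300,0,6))),("top",((205,195,66,50,0,400,6),(400,215,66,50,300,400,6)))):
    c[n]=capture(n);im=c[n]["image"]
    for x,y,w,h,r,cc,s in bx:
        k=cv2.resize(im[y:y+h,x:x+w],None,fx=s,fy=s,interpolation=cv2.INTER_CUBIC);a[r:r+h*s,cc:cc+w*s]=k
pickle.dump(c,open("c1.pkl","wb"))
cv2.imwrite("pics/knob1.png",a);s=manip.observe();print(s["tool_pos"],s["orientation"],s["joints"].round(1))
E
```

```text
[0.55673012 0.16966759 0.26069184] [[-0.99953424  0.0304091  -0.00256764]
 [ 0.03027045  0.99861351  0.04306691]
 [ 0.00387371  0.04296913 -0.99906889]] [15.7 18.5 10.3 81.3  2.4 17.4]
```

View pics/knob1.png

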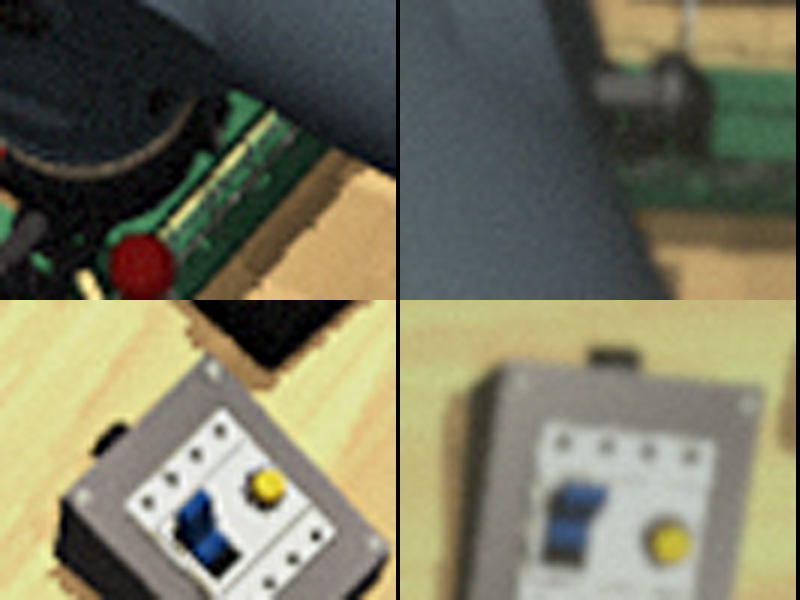

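The RCD shows its lever latched up just as at the start, with the button out. The knob at scene (263,294) lies between the two open fingers, so I descend.

>>> {"method": "send_rows", "body": {"plan": [[[0.03,0,0.3],0,1],[[0.03,0,0.6],0,1],[[0.03,0,0.79],0,1],[[0.03,0,0.79],0,1],[[0.03,0,0.79],0,1]]}}

```text
time: 13.78
tool_pos: [0.5548, 0.1736, 0.1981]
orientation: [[-1.0, 0.029, -0.002], [0.029, 0.999, 0.044], [0.003, 0.043, -0.999]]
force: [-0.3, -0.6, 0.5]
gripper_width: 0.999
gripper_force: 0.0
```

>>> {"method": "send_rows", "body": {"plan": [[[0,0,0],0,0.45],[[0,0,0],0,0.38],[[0,0,0],0,0.38],[[0,0,0],0,0.38]]}}

```text
time: 14.28
tool_pos: [0.5543, 0.1738, 0.1973]
orientation: [[-1.0, 0.029, -0.003], [0.029, 0.999, 0.043], [0.004, 0.043, -0.999]]
force: [-0.2, 0.5, 0.5]
gripper_width: 0.38
gripper_force: 0.0
```

>>> {"method": "send_rows", "body": {"plan": [[[0,0,0],0,0.34],[[0,0,0],0,0.32],[[0,0,0],0,0.3],[[0,0,0],0,0.3],[[0,0,0],0,0.3]]}}

```text
time: 14.9
tool_pos: [0.5544, 0.173, 0.1975]
orientation: [[-1.0, 0.029, -0.002], [0.029, 0.999, 0.042], [0.004, 0.042, -0.999]]
force: [-0.9, -5.4, 5.3]
gripper_width: 0.315
gripper_force: 52.5
```

>>> {"method": "send_rows", "body": {"plan": [[[0,0,0],0,0],[[0,0,0],0,0],[[0,0,0],0,0]]}}

```text
time: 15.28
tool_pos: [0.5545, 0.173, 0.1976]
orientation: [[-1.0, 0.029, -0.002], [0.029, 0.999, 0.042], [0.003, 0.042, -0.999]]
force: [0.1, -5.3, 5.9]
gripper_width: 0.31
gripper_force: 58.5
```

>>> {"method": "send_rows", "body": {"plan": [[[0,0,-0.06],0,0],[[0,0,-0.12],0,0],[[0,0,-0.18],0,0],[[0,0,-0.24],0,0],[[0,0,-0.3],0,0],[[0,0,-0.36],0,0],[[0,0,-0.36],0,0]]}}

```text
time: 16.15
tool_pos: [0.5544, 0.1729, 0.2265]
orientation: [[-1.0, 0.029, -0.003], [0.029, 0.999, 0.044], [0.004, 0.044, -0.999]]
force: [-0.0, -0.0, -2.8]
gripper_width: 0.311
gripper_force: 59.7
```

```bash
cat > arc.py <<'E'
import sys,numpy as np
from cell import manip
# yaw of cage deg, target gate angles; start gate angle
yaw=np.radians(float(sys.argv[1]));g0=float(sys.argv[2]);gs=[float(v) for v in sys.argv[3:]]
s=manip.observe();R=s["orientation"];P=s["tool_pos"]
rot=lambda a:np.array([[np.cos(a),-np.sin(a)],[np.sin(a),np.cos(a)]])
r0=rot(yaw+g0)@np.array([-.023,.279])
print(P.round(4),s["force"].round(1),s["gripper_width"],s["gripper_force"])
for g in gs:
    dp=np.r_[rot(g-g0)@r0-r0,0];t=R.T@dp/.08
    print(g,dp.round(4),t.round(3),"turn",round(-(g-g0)/np.pi,3))
E
python3 arc.py -1.8 0 .04 .08 .12 .16 .2 .25 .3
```

```text
[0.5544 0.1729 0.2265] [-0.  -0.  -2.8] 0.3110304770043725 59.7231924533844
0.04 [-0.0112 -0.0008  0.    ] [ 0.139 -0.014 -0.   ] turn -0.013
0.08 [-0.0223 -0.002   0.    ] [ 0.278 -0.033 -0.   ] turn -0.025
0.12 [-0.0334 -0.0037  0.    ] [ 0.416 -0.058 -0.001] turn -0.038
0.16 [-0.0444 -0.0058  0.    ] [ 0.552 -0.089 -0.002] turn -0.051
0.2 [-0.0553 -0.0084  0.    ] [ 0.687 -0.125 -0.003] turn -0.064
0.25 [-0.0687 -0.0122  0.    ] [ 0.854 -0.177 -0.005] turn -0.08
0.3 [-0.082  -0.0167  0.    ] [ 1.018 -0.238 -0.007] turn -0.095
```

>>> {"method": "send_rows", "body": {"plan": [[[0.07,-0.006,0],-0.006,0],[[0.14,-0.014,0],-0.013,0],[[0.21,-0.023,0],-0.019,0],[[0.28,-0.033,0],-0.025,0],[[0.28,-0.033,0],-0.025,0]]}}

```text
time: 16.77
tool_pos: [0.5314, 0.171, 0.2262]
orientation: [[-0.999, -0.051, -0.003], [-0.051, 0.998, 0.044], [0.0, 0.044, -0.999]]
force: [1.7, 6.0, -3.1]
gripper_width: 0.312
gripper_force: 60.0
```

>>> {"method": "send_rows", "body": {"plan": [[[0.07,0.005,0],-0.006,0],[[0.14,0.005,0],-0.013,0],[[0.21,0,0],-0.019,0],[[0.28,-0.005,0],-0.025,0],[[0.28,-0.005,0],-0.025,0]]}}

```text
time: 17.4
tool_pos: [0.5092, 0.1678, 0.2261]
orientation: [[-0.992, -0.128, -0.002], [-0.128, 0.991, 0.041], [-0.003, 0.041, -0.999]]
force: [4.2, -6.8, -3.7]
gripper_width: 0.31
gripper_force: 59.2
```

>>> {"method": "send_rows", "body": {"plan": [[[0.06,-0.015,0],-0.006,0],[[0.12,-0.025,0],-0.011,0],[[0.18,-0.032,0],-0.017,0],[[0.245,-0.04,0],-0.022,0],[[0.245,-0.04,0],-0.022,0]]}}

```text
time: 18.02
tool_pos: [0.4903, 0.1632, 0.2259]
orientation: [[-0.981, -0.196, -0.003], [-0.196, 0.98, 0.043], [-0.006, 0.043, -0.999]]
force: [2.2, -2.5, -2.7]
gripper_width: 0.311
gripper_force: 59.7
```

>>> {"method": "send_rows", "body": {"plan": [[[0.06,-0.01,0],-0.006,0],[[0.12,-0.02,0],-0.011,0],[[0.18,-0.03,0],-0.017,0],[[0.24,-0.035,0],-0.022,0],[[0.24,-0.035,0],-0.022,0]]}}

```text
time: 18.65
tool_pos: [0.4717, 0.1573, 0.2256]
orientation: [[-0.964, -0.264, -0.003], [-0.264, 0.964, 0.044], [-0.009, 0.044, -0.999]]
force: [-0.2, 5.7, -3.0]
gripper_width: 0.31
gripper_force: 60.0
```

>>> {"method": "send_rows", "body": {"plan": [[[0,0.008,0],0,0],[[0,0.008,0],0,0],[[0,0.008,0],0,0],[[0,0.008,0],0,0],[[0,0.008,0],0,0],[[0,0.008,0],0,0]]}}

```text
time: 19.4
tool_pos: [0.4722, 0.1574, 0.2256]
orientation: [[-0.965, -0.263, -0.003], [-0.263, 0.964, 0.043], [-0.009, 0.043, -0.999]]
force: [2.1, 4.0, -2.6]
gripper_width: 0.31
gripper_force: 59.7
```

```bash
python3 - <<'E'
from cell import capture,manip
import cv2,numpy as np
a=np.zeros((480,800,3),np.uint8)
for n,(x,y),c in(("scene",(220,140),0),("top",(190,130),400)):
    im=capture(n)["image"];a[:,c:c+400]=cv2.resize(im[y:y+240,x:x+200],None,fx=2,fy=2,interpolation=cv2.INTER_CUBIC)
cv2.imwrite("pics/end.png",a);s=manip.observe();print(s["qd"].round(2),s["force"].round(1),s["tool_pos"].round(4))
E
```

```text
[ 0.05 -0.03 -0.01 -0.1  -0.01  0.05] [ 0.8  2.5 -2.4] [0.4721 0.1574 0.2256]
```

View pics/end.png

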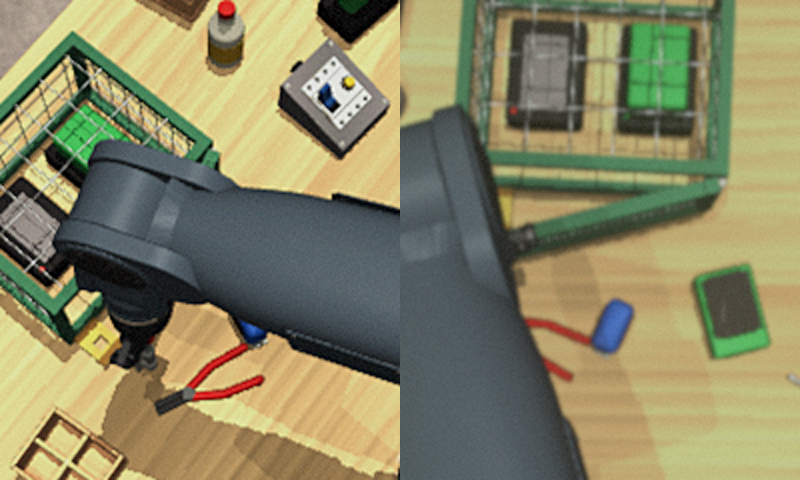

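The gate stands ajar by about 17° in the top view, held at the knob. The keeper is free at scene (271,311), the lever is up at scene (383,188), and the visible bench items (pliers, tape, battery, glue) have not moved.

```bash
python3 -c "
from cell import job
print(job.sign_off())"
```

```text
the job is handed in; nothing more can be done
None
```

I handed the job in at about 19.5 s: the RCD was tripped and relatched, and the gripped bolt is lifted 28 mm with the gate held ajar at about 0.3 rad (8 cm at the bolt); the hand-in returned no verdict.

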